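# Stack, lock and load the top frame of a bench shaker

### The job

The top tray frame of the bench shaker was set down askew: work it across the lower frame until all four corner posts drop fully home in the sockets. Then swing the steel keeper at the front right corner in across the tray's rim to lock it, and only then set the black slide case down gently, flat inside the tray. Leave the other things on the bench where they are.

Things in the scene. Friction and masses are not known exactly. Their poses are not given: they have to be found in the camera images.
- shaker: fixed bench shaker, white housing 236 mm wide, steel platform; origin under it on the bench. On it the lower frame: aluminium plate 176 (x) by 226 (y) by 16 mm, upper face 79 mm over the bench, centred on the origin, with a through socket 16 mm wide (2 mm chamfer) at each x = +-55, y = +-80 mm and an open middle of 48 by 98 mm. Axes: x away from its front panel, y to the left, z up
- stack_mid (a point): fixed point on the shaker, 123 mm over its origin, 44 mm over the lower frame: where tray_mid comes to lie when the tray frame is fully home. Axes as the shaker's: x away from its front panel, y to the left along the front, z up
- tray_mid (a point): centre of the upper face of the tray frame's floor; axes as the shaker's once home. Open aluminium tray, outside 140 (x) by 200 (y) by 24 mm, walls and floor 4 mm: it reaches from 4 mm below this point to 20 mm above. At the start it stands 12 mm higher than when home, up to 30 mm off its place, to the shaker's front (-x) and to either side, and turned by up to 0.1 rad
- tray: the loose tray frame (0.55 kg), origin on its axis at the foot tips, 56 mm below tray_mid. Posts 14 mm thick at x = +-55, y = +-80 mm, each with a 22 mm shoulder and below it a 12 mm foot, 12 mm long, tip tapered to 8 mm. At the start the feet stand on the lower frame beside the sockets; pushed (2 to 5 N) it slides, and drops 12 mm once all four feet are over their sockets
- keeper (a joint): steel keeper bar on a vertical pivot, rad. 0: parked, pointing to the shaker's -y along its front; grows as it swings in, counter-clockwise from above; at 1.57 it points to the shaker's +x across the tray's front wall. Stops at -0.4 and 1.65; starts between -0.3 and 0; stays where left (light friction). It clears the rim of a tray that is home by 2.5 mm and is barred by one that is not
- keeper_pivot (a point): point of the keeper's axis at mid thickness of the bar, fixed, at x = -112, y = -72 mm from the shaker's origin. The bar is 14 mm wide, 6 mm thick and reaches 58 mm from the axis
- keeper_stud (a point): middle of the black upright finger stud on the keeper bar: 12 mm across, 26 mm tall, from 13 mm below this point (top of the bar) to 13 mm above; 48 mm from the pivot axis, goes round with the bar
- case_mid (a point): centre of the loose black slide case, closed, 88 (its x) by 53 (its y) by 21 mm, 90 g, lying flat on a white bench pad (fixed, 175 by 225 mm, 2 mm thick) to the left of the shaker; its lid does not open. Half its height (10.5 mm) is below this point
- slide_case: the slide case as a whole (see case_mid); origin at the centre of its underside
- amber_bottle: bystander: small brown bottle, 34 mm across, 92 mm tall, origin under its foot
- vial_a: bystander: white vial with snap cap, 36 mm across, 90 mm tall, origin under its foot
- vial_b: bystander: white vial like the other
- log_book: bystander: notebook 210 by 152 by 13 mm, with a pen on it, origin under its centre
- tape_roll: bystander: roll of paper tape 52 mm across, 13 mm tall, origin under its centre
- stapler: bystander: black stapler, 32 by 120 by 28 mm, at the left end, origin under its centre
- pen: bystander: pen of 136 mm lying on the notebook

How it is judged:
By the outcome, as a careful person would: the job done as asked, in the order asked, and still so for the second after the job is handed in, with the robot touching nothing.
It also fails if it takes over 72 s, if anything falls off the work surface, if the arm or the gripper's body presses on something with over 40 N, if the wrist force passes 120 N, or if a joint passes its speed limit or range.

### The arm

A 6-joint arm with a two-finger parallel gripper is mounted at the origin on a cart in front of the work surface, level with it; the furniture and walls round the work are solid. World frame = base frame: x ahead of the robot, y to its left, z up, the work surface at z = 0. Lengths are in mm, angles in rad, forces in N, time in s.
With the tool pointing down it reaches from about 350 to 1000 mm from the base axis. Payload 7.1 kg.
Tool frame: the origin (TCP) lies at the very end of the fingers, on their centre line; the grasp point (between the pads) lies 19 mm behind it; z points along the fingers, y is the direction in which the jaws open and shut (so a half turn about z gives the same grasp; the last joint's range is limited). The gripper opens to 85 mm and grips with 20 to 120 N. Pads are 22 mm wide; open, the fingers measure 114 mm over their backs; the gripper's body (76 mm by 85 mm) begins 54 mm behind the grasp point. The pads swing forward as they close: fully open they stand 13 mm farther back than shut.
Start: joints at [1.15, 0.423, 1.63, -0, 1.089, -0.019], TCP at [244.39, 575.22, 231.319] pointing down, gripper open.
Joint ranges: [-3, 3], [-0.9, 2.11], [0.09, 2.58], [-1.31, 4.45], [0.11, 2.69], [-2.54, 2.54]. Speed limits (rad/s): [2.39, 2.39, 3.01, 3.14, 3.14, 3.14].

### API

Orientations are given as a rotation vector (axis times angle).
In Python, from workcell import arm, read_state, eyes gives the robot as it stands. The module is installed in compiled form; this text tells all that it offers. Calls block until the motion is done:
- arm.goto(position, orientation): joint-space move of the TCP to a pose.
- arm.servo_line(position, rotation=None, feed=150, contact_N=None): straight line of the TCP; rotation=None keeps the orientation; feed is the mean speed in mm/s. With contact_N (N) it stops when the force on the tool has changed by that much, and returns True; else False.
- arm.goto_joints(angles): joint-space move.
- arm.open_jaws() and arm.close(newtons=None): open the fingers fully, or close them until they stop; newtons is the grip in N (None keeps the last).
- arm.hold(seconds).
- arm.ik(position, orientation): joint angles nearest the present ones, or None.
- read_state(): the state.
- eyes.snapshot(name): name is "side" or "top"; returns the picture (384x512x3 uint8, blue, green, red); there is no depth.
- eyes.camera_info(name): a dict with "fx", "fy", "cx", "cy" (pixels), "k1" (the pictures are not rectified: a ray, as slopes to the right and down, at radius r is drawn at 1 + k1 r^2 times it, then the intrinsics apply), "extrinsics" (4x4, takes a point from camera to world coordinates). Camera axes: x right, y up, looking along -z (the intrinsics and any distortion apply to the point x, -y, -z); pixel columns grow to the right and rows downward; lengths in mm; the calibration is good to about 2 mm. A picture is of the moment at which its call begins. camera_info takes no time and is no camera call.
A pose or a line that the arm cannot do raises arm.IKError and nothing moves.
- arm.job_done(): hands the job in, once; it reports no verdict.
The state is a dict: "clock": time; "qpos": joint angles; "joint_velocities": joint speeds; "tau": joint torques, N m; "tool_pos": TCP position; "orientation": TCP orientation; "force": force on the tool from outside, world axes, zero at the start; "ft_torque": the same for the moment, N m; "opening": finger opening in mm.
Only numpy, scipy, OpenCV 4.12 (cv2) and the standard library are available. Lean on these libraries where they do the work, as an engineer would, in place of code of your own. Each camera call takes 0.05 s, during which the arm holds its last target. There are 200 camera calls.

## Working session

There is one attempt and no reset: what is moved stays moved. The work goes in short steps, each a Python script; the robot and the scene stay as the last script left them, time stands still between calls to the robot, and variables do not carry over. Pictures are saved under pics/ and viewed, about 8 in all and at most 12, crops included, and the job is handed in when it is done.

```bash
mkdir -p pics; python3 - <<'E'
from workcell import arm, read_state, eyes
import cv2
for n in("side","top"):
    im=eyes.snapshot(n); cv2.imwrite(f"pics/{n}0.png",im)
    cv2.imwrite(f"pics/{n}0x.png",cv2.resize(im,None,fx=1.56,fy=1.56,interpolation=cv2.INTER_CUBIC))
    print(n,eyes.camera_info(n))
s=read_state();print(s)
E
```

```text
side {'fx': 382.08795969018473, 'fy': 382.08795969018473, 'cx': 254.86198079315218, 'cy': 190.1005273935561, 'k1': -0.0422127505326178, 'extrinsics': array([[ 9.78509960e-01,  7.98106810e-02, -1.90127626e-01,
         2.64883352e+02],
       [-2.05262680e-01,  4.64813327e-01, -8.61287294e-01,
        -1.33157950e+03],
       [ 1.96339288e-02,  8.81804301e-01,  4.71206624e-01,
         8.38616994e+02],
       [ 0.00000000e+00,  0.00000000e+00,  0.00000000e+00,
         1.00000000e+00]])}
top {'fx': 357.6948121988667, 'fy': 357.6948121988667, 'cx': 253.40667071016082, 'cy': 192.98812229213047, 'k1': -0.0012536775178765616, 'extrinsics': array([[-6.70506113e-03,  9.92692077e-01, -1.20488512e-01,
         4.12433952e+02],
       [-9.99668900e-01, -3.66082716e-03,  2.54693739e-02,
         4.49769696e+01],
       [ 2.48421581e-02,  1.20619392e-01,  9.92387943e-01,
         1.24368159e+03],
       [ 0.00000000e+00,  0.00000000e+00,  0.00000000e+00,
         1.00000000e+00]])}
{'clock': 0.1, 'qpos': array([ 1.15002530e+00,  4.23790187e-01,  1.63064207e+00, -1.62434586e-05,
        1.08862198e+00, -1.89853624e-02]), 'joint_velocities': array([ 0.0008629 , -0.00185054, -0.00260547,  0.00119251,  0.00035147,
       -0.00064014]), 'tau': array([-7.96497920e-05, -5.58426261e+01, -2.82444406e+01, -8.02229238e-05,
        2.97335420e-03, -7.35353240e-06]), 'tool_pos': array([244.17333373, 574.76449521, 230.59615328]), 'orientation': array([-6.26814288e-01, -3.07811444e+00,  2.24528435e-03]), 'force': array([-0.55377703, -0.26380642,  0.20010458]), 'ft_torque': array([0.0015068 , 0.00743989, 0.05192891]), 'opening': 85.1177691558684}
```

View pics/top0x.png

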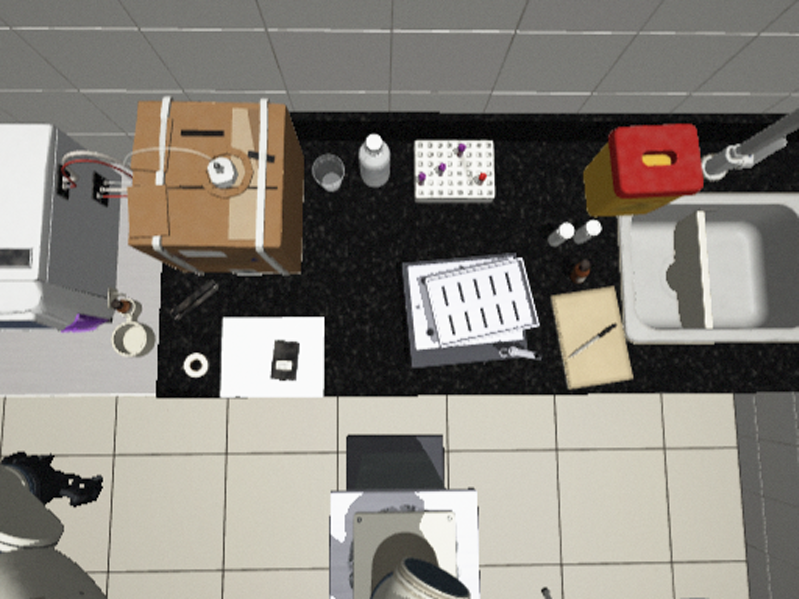

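View pics/side0x.png

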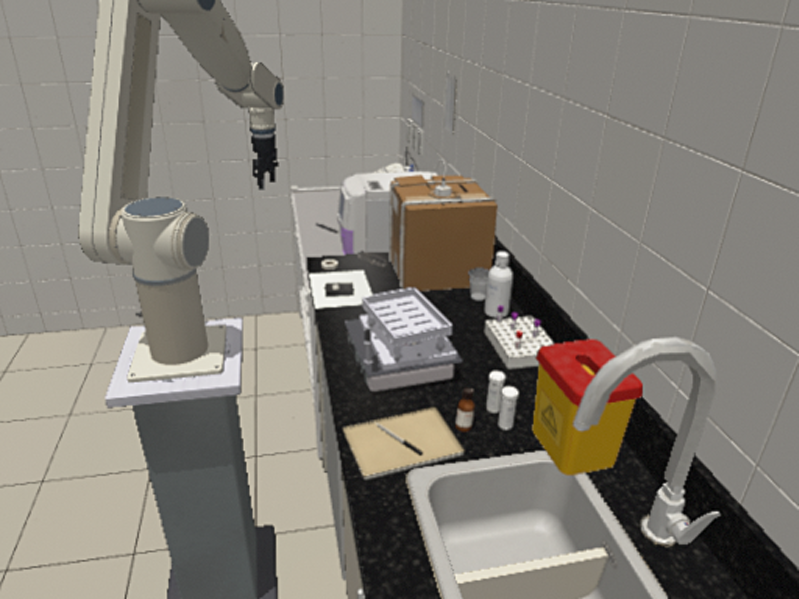

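Top view: the tray (about 425–537, 258–345 in the ×1.56 picture) lies askew on the lower frame. The keeper is near (520,352) and the case near (286,360) on the pad. I'll zoom in on the shaker.

```bash
cat > h.py <<'E'
import numpy as np, cv2
from workcell import arm, read_state, eyes
def ray(n,uv):
    c=eyes.camera_info(n); K=np.array([[c['fx'],0,c['cx']],[0,c['fy'],c['cy']],[0,0,1]])
    p=cv2.undistortPoints(np.array(uv,float).reshape(-1,1,2),K,np.array([c['k1'],0,0,0,0.])).reshape(-1,2)
    E=np.array(c['extrinsics']); d=np.c_[p[:,0],-p[:,1],-np.ones(len(p))]@E[:3,:3].T
    return E[:3,3],d
def onz(n,uv,z):
    o,d=ray(n,uv); return o+d*((np.asarray(z)-o[2])/d[:,2])[:,None]
def proj(n,P):
    c=eyes.camera_info(n);E=np.array(c['extrinsics']); q=(np.atleast_2d(P)-E[:3,3])@E[:3,:3]
    s=np.c_[q[:,0],-q[:,1]]/-q[:,2:]; s=s*(1+c['k1']*(s**2).sum(1,keepdims=True))
    return s*[c['fx'],c['fy']]+[c['cx'],c['cy']]
def crop(n,im,u,v,w,h,k,f):
    cv2.imwrite(f,cv2.resize(im[v:v+h,u:u+w],None,fx=k,fy=k,interpolation=cv2.INTER_CUBIC))
E
python3 - <<'E'
from h import *
t=cv2.imread("pics/top0.png");s=cv2.imread("pics/side0.png")
crop("",t,250,155,104,84,7,"pics/c1.png"); crop("",s,215,175,90,80,7,"pics/c2.png")
# case: dark blob inside pad
pad=t[200:255,140:210]; g=cv2.cvtColor(pad,cv2.COLOR_BGR2GRAY)
m=(g>180).astype(np.uint8); cs,_=cv2.findContours(m,cv2.RETR_EXTERNAL,cv2.CHAIN_APPROX_NONE); c=max(cs,key=cv2.contourArea)
print("pad",cv2.minAreaRect(c+np.array([140,200])))
hm=np.zeros_like(m);cv2.drawContours(hm,[c],-1,1,-1); hm=cv2.erode(hm,np.ones((3,3)))
d=((g<110)&(hm>0)).astype(np.uint8); cs,_=cv2.findContours(d,cv2.RETR_EXTERNAL,cv2.CHAIN_APPROX_NONE); c=max(cs,key=cv2.contourArea)+np.array([140,200])
r=cv2.minAreaRect(c);print(r, onz("top",cv2.boxPoints(r),23).round(1),onz("top",[r[0]],23))
E
```

```text
pad ((174.0, 228.5), (51.0, 66.0), 90.0)
((182.27691650390625, 230.78465270996094), (16.124515533447266, 25.055015563964844), 7.125016689300537) [[394.8 286.3  23. ]
 [478.3 277.5  23. ]
 [471.3 223.3  23. ]
 [387.8 232.6  23. ]] [[432.88247875 254.91902099  23.        ]]
```

View pics/c1.png

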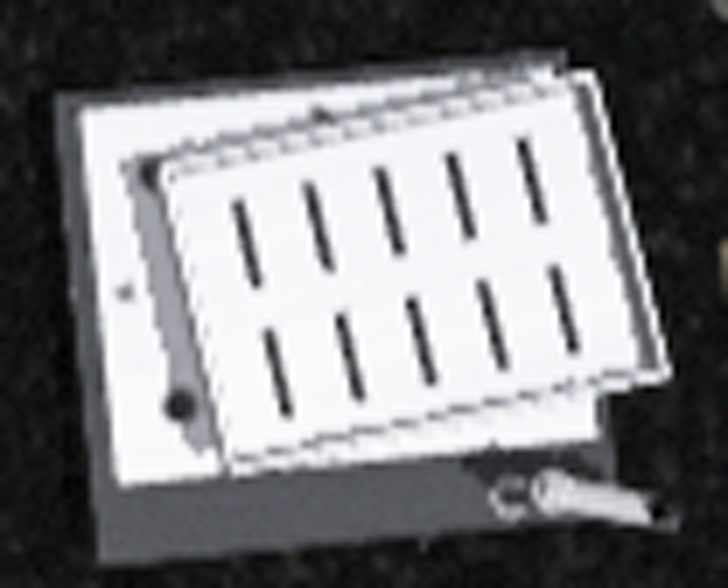

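View pics/c2.png

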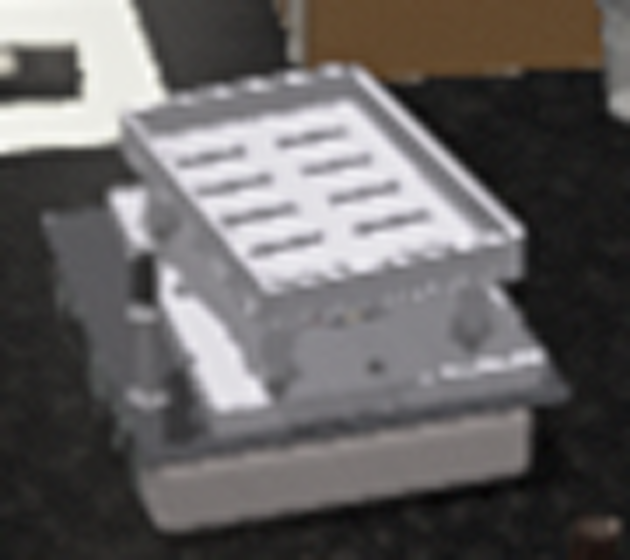

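Dark discs at crop (148,172) and (180,405) look like the two left sockets. The tray rim corners are near (165,180), (598,72), (670,375) and (228,472). The stud is near (550,490), with the bar pointing right to (670,515). Next I'll turn these into poses.

```bash
cat >> h.py <<'E'
def edge(g,a,b,half=3):
    "subpixel line of strongest gradient near a->b"
    a,b=np.array(a,float),np.array(b,float); d=(b-a)/np.linalg.norm(b-a); nrm=np.array([-d[1],d[0]])
    s=np.arange(-half,half+.01,.1); P=[]
    for f in np.linspace(.1,.9,40):
        q=(a+f*(b-a)+s[:,None]*nrm).astype(np.float32)
        v=cv2.GaussianBlur(cv2.remap(g,q[:,0].copy(),q[:,1].copy(),cv2.INTER_LINEAR),(1,9),0).ravel().astype(float)
        i=np.argmax(abs(np.gradient(v))); P.append(q[i])
    return cv2.fitLine(np.array(P),cv2.DIST_HUBER,0,.01,.01).ravel()
def meet(l,m):
    t=np.linalg.solve(np.c_[l[:2],-m[:2]],m[2:]-l[2:]); return l[2:]+t[0]*l[:2]
def rigid(model,world):
    "model->world: centre, yaw, residuals"
    m,w=np.array(model,float),np.array(world,float)[:,:2]; mc,wc=m.mean(0),w.mean(0); A=(m-mc).T@(w-wc)
    y=np.arctan2(A[0,1]-A[1,0],A[0,0]+A[1,1]); R=np.array([[np.cos(y),-np.sin(y)],[np.sin(y),np.cos(y)]])
    c=wc-R@mc; return c,y,w-(m@R.T+c)
E
python3 - <<'E'
from h import *
t=cv2.imread("pics/top0.png"); g=cv2.cvtColor(t,cv2.COLOR_BGR2GRAY)
C=lambda u,v:np.array([250+(u+.5)/7-.5,155+(v+.5)/7-.5])
tc=[C(165,180),C(598,72),C(670,375),C(228,472)] # (+x,+y),(+x,-y),(-x,-y),(-x,+y)
M=[(70,100),(70,-100),(-70,-100),(-70,100)]
W=onz("top",tc,155);print("tray eye",*[np.round(x,3) for x in rigid(M,W)],sep="\n")
pc=[C(80,110),C(120,485),C(603,437)]
print("plate eye",*[np.round(x,3) for x in rigid([(88,113),(-88,113),(-88,-113)],onz("top",pc,79))],sep="\n")
sk=[]
for u,v in((148,172),(180,405)):
    p=C(u,v).round().astype(int); k=g[p[1]-4:p[1]+5,p[0]-4:p[0]+5].astype(float); w=np.clip(110-k,0,None)
    yy,xx=np.mgrid[-4:5,-4:5]; sk.append(p+[ (w*xx).sum()/w.sum(),(w*yy).sum()/w.sum()]); print(k.astype(int))
Wk=onz("top",sk,79);print("sock",Wk.round(1),*[np.round(x,3) for x in rigid([(55,80),(-55,80)],Wk)])
print("stud top",onz("top",[C(655,505),C(550,490),C(510,495)],165).round(1))
E
```

```text
tray eye
[ 541.961 -154.163]
0.217
[[-4.931 -2.688]
 [ 0.09  -1.03 ]
 [ 1.556  1.979]
 [ 3.285  1.738]]
plate eye
[ 551.273 -132.092]
0.093
[[ 1.017  0.852]
 [-0.531  0.26 ]
 [-0.486 -1.113]]
[[246 246 245 246 246 246 245 225 222]
 [246 244 224 224 218 215 216 164 164]
 [225 219 163 140 121 111 129 150 165]
 [163 163 153  89  73  89 204 223 217]
 [167 167 139  57  50 109 241 215 214]
 [225 168 141  67  53 126 243 171 227]
 [244 163 150 114  62 118 227 229 246]
 [243 166 161 155 118 114 178 241 246]
 [245 224 165 166 158 134 139 246 246]]
[[246 248 245 162 162 168 162 128 168]
 [249 249 246 155 156 158 163 144 126]
 [249 248 241 138 111 121 141 153 120]
 [249 246 207  95  57  70 102 148 134]
 [248 243 160  46  49  49  71 134 128]
 [250 244 142  47  48  47  70 134 135]
 [250 248 200  87  46  63  92 150 150]
 [249 249 242 207 175 119 139 162 162]
 [249 249 248 246 239 156 167 163 160]]
sock [[599.  -42.4  79. ]
 [489.2 -56.2  79. ]] [ 554.031 -128.645] 0.125 [[ 0.343  0.043]
 [-0.343 -0.043]]
stud top [[ 439.7 -253.4  165. ]
 [ 446.4 -208.   165. ]
 [ 444.4 -190.6  165. ]]
```

```bash
python3 - <<'E'
from h import *
t=cv2.imread("pics/top0.png"); g=cv2.cvtColor(t,cv2.COLOR_BGR2GRAY)
C=lambda u,v:np.array([250+(u+.5)/7-.5,155+(v+.5)/7-.5])
r=lambda x:[np.round(y,3).tolist() for y in x]
L=edge(g,C(80,110),C(120,485),1.5);F=edge(g,C(120,485),C(490,448),1.5);B=edge(g,C(80,108),C(440,78),1.5)
pc=[meet(L,B),meet(L,F)]
X=onz("top",pc,79);print("plate L corners",X.round(1), r(rigid([(88,113),(-88,113)],X)))
for l in(F,B,L):
    q=onz("top",[l[2:]-20*l[:2],l[2:]+20*l[:2]],79); d=q[1]-q[0]; print(np.arctan2(d[1],d[0]))
tl=edge(g,C(165,180),C(228,472),1.5);tf=edge(g,C(228,472),C(670,375),1.5);tr=edge(g,C(670,375),C(598,72),1.5);tb=edge(g,C(590,75),C(165,170),2)
for l in(tl,tf,tr,tb):
    q=onz("top",[l[2:]-20*l[:2],l[2:]+20*l[:2]],155); d=q[1]-q[0]; print("tray",np.arctan2(d[1],d[0]))
tc=[meet(tl,tb),meet(tb,tr),meet(tr,tf),meet(tf,tl)];print(np.round((np.array(tc)-[250,155])*7+3))
print(r(rigid([(70,100),(70,-100),(-70,-100),(-70,100)],onz("top",tc,155))))
E
```

```text
plate L corners [[630.1 -10.3  79. ]
 [452.6 -26.3  79. ]] [[551.54, -130.833], 0.09, [[1.092, 0.099], [-1.092, -0.099]]]
-1.4784958070319403
-1.478049820512215
-3.0513390777376452
tray -2.930568389946964
tray -1.3766797446674715
tray -2.929039679143406
tray -1.3438584685867254
[[159. 167.]
 [593.  66.]
 [671. 373.]
 [227. 463.]]
[[545.309, -153.037], 0.211, [[-3.042, -0.966], [-0.078, 0.419], [-0.135, 0.175], [3.255, 0.371]]]
```

```bash
cat >> h.py <<'E'
from scipy.spatial.transform import Rotation
S=np.array([551.4,-131.2]); SY=0.092
def down(p):
    "tool down, jaws opening along world yaw p"
    c,s=np.cos(p),np.sin(p); return Rotation.from_matrix(np.array([[-s,c,0],[c,s,0],[0,0,-1]])).as_rotvec()
def rot(y): return np.array([[np.cos(y),-np.sin(y)],[np.sin(y),np.cos(y)]])
def at(c,y,p): return np.asarray(c)+rot(y)@np.asarray(p,float)
def st(m=""):
    s=read_state(); print(m,round(s['clock'],1),s['tool_pos'].round(1),"F",s['force'].round(1),"T",s['ft_torque'].round(2),"op",round(s['opening'],1)); return s
E
python3 - <<'E'
from h import *
T=[544,-153.5];y=.195; p=at(T,y,(-68,20)); o=down(y)
print(p, arm.ik([*p,250],o))
arm.goto([*p,250],o); st()
print(arm.servo_line([*p,165],feed=120,contact_N=8),arm.servo_line([*p,139.5],feed=40,contact_N=6)); st("down")
arm.close(40); st("closed")
im=eyes.snapshot("top");crop("",im,250,155,104,84,5,"pics/g1.png")
im=eyes.snapshot("side");crop("",im,195,155,110,100,5,"pics/g2.png")
a=cv2.imread("pics/g1.png");b=cv2.imread("pics/g2.png")
h=cv2.resize(a,(400,323));k=cv2.resize(b,(400,364)); o=np.zeros((364,800,3),np.uint8);o[:323,:400]=h;o[:,400:]=k;cv2.imwrite("pics/g.png",o)
E
```

```text
[ 473.41342777 -147.05517099] [-0.32518538  0.20862499  1.89293484  0.          1.04003282 -0.52018538]
 2.8 [ 473.7 -146.5  250. ] F [ 0.4 -0.1 -0.5] T [-0.    0.03  0.04] op 85.2
False False
down 4.4 [ 473.5 -147.1  139.5] F [ 0.8 -0.9  0.2] T [ 0.   -0.01 -0.01] op 85.3
closed 5.1 [ 473.3 -147.   139.6] F [-1.6  0.1  2.2] T [0.06 0.14 0.39] op 2.5
```

View pics/g.png

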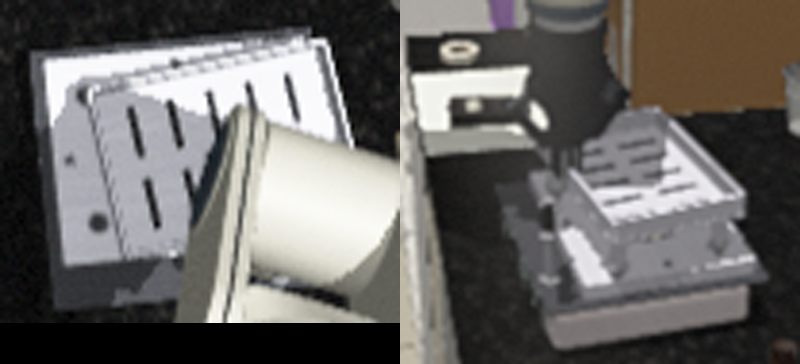

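The jaws hold the front wall. I'll carry the tray to the estimated home pose, then press down, with a small spiral search if it lands short.

```bash
python3 - <<'E'
from h import *
p=at(S,SY,(-68,20)); o=down(SY)
print(arm.servo_line([*p,140.3],o,feed=25)); st("slid")
z0=140.3
def press(dx,dy):
    q=at(p,SY,(dx,dy)); arm.servo_line([*q,z0],o,feed=40)
    hit=arm.servo_line([*q,127],o,feed=25,contact_N=9); s=st(f"{dx},{dy} hit {hit}"); return s['tool_pos'][2]
for d in [(0,0),(0,3),(0,-3),(3,0),(-3,0),(3,3),(-3,3),(3,-3),(-3,-3)]:
    z=press(*d)
    if z<133: break
E
```

```text
False
slid 6.6 [ 481.7 -117.6  140.2] F [-0.1 -0.5 -5. ] T [ 0.05  0.35 -0.01] op 2.9
0,0 hit True 7.4 [ 481.5 -117.5  127.6] F [-0.8  0.3  5.4] T [ 0.    0.14 -0.04] op 2.6
```

It dropped the full 12 mm on the first press. I'll release, back off and check.

```bash
python3 - <<'E'
from h import *
p=at(S,SY,(-68,20)); o=down(SY)
arm.servo_line([*p,126.8],feed=20,contact_N=15); st("press")
arm.open_jaws(); st("open")
arm.servo_line([*p,260],feed=200)
a=arm.ik([400,200,300],down(0)); arm.goto_joints(a); st()
t=eyes.snapshot("top");s=eyes.snapshot("side");cv2.imwrite("pics/t2.png",t);cv2.imwrite("pics/s2.png",s)
crop("",t,250,155,104,84,7,"pics/d1.png");crop("",s,215,170,90,85,7,"pics/d2.png")
E
```

```text
press 7.6 [ 481.5 -117.5  127.6] F [-6.2  1.2 10.1] T [0.23 0.93 0.02] op 2.9
open 8.4 [ 481.8 -117.5  126.8] F [ 0.2  0.1 -0.2] T [-0.02  0.02  0.02] op 85.2
 10.5 [400.2 199.4 299.5] F [-0.1  1.   0.4] T [ 0.02  0.01 -0.  ] op 85.4
```

View pics/d1.png

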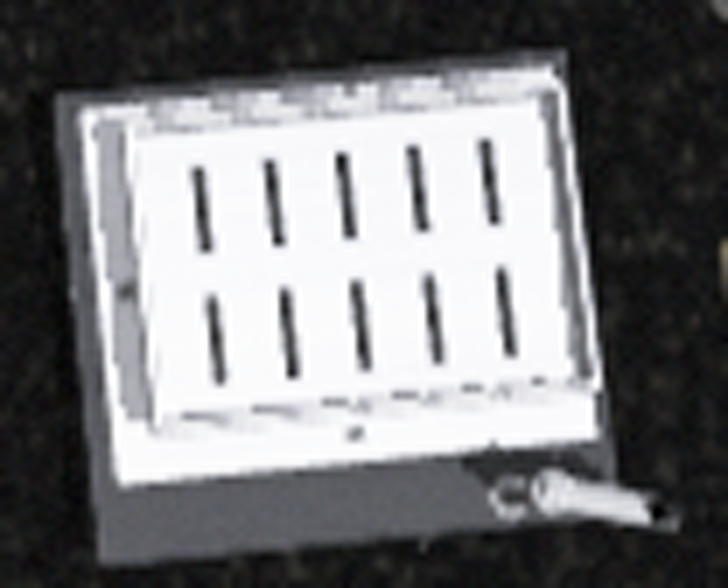

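View pics/d2.png

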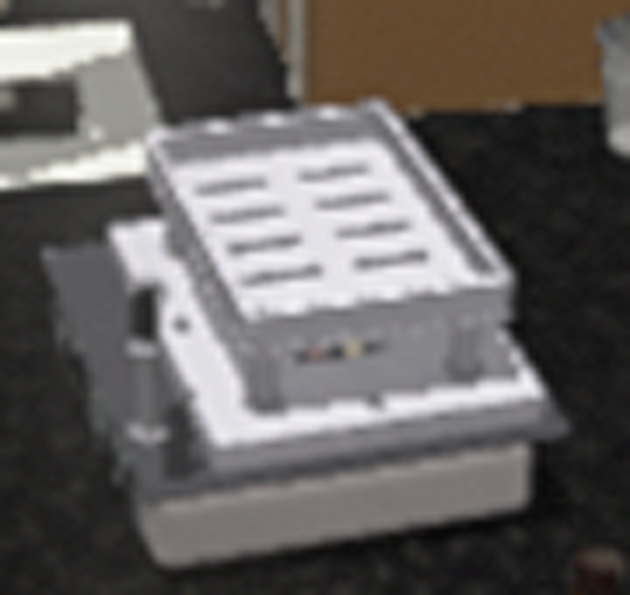

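The tray now looks level and square on the lower frame. In the side view the stud is the black cap near crop (146,315). I'll probe the floor over three posts to confirm it's seated, and locate the stud from the side view.

```bash
python3 - <<'E'
from h import *
s=cv2.imread("pics/s2.png").max(2); k=s[210:226,230:242]; print(k)
c=np.array([215+(146+.5)/7-.5,170+(315+.5)/7-.5]); q=onz("side",[c],164.5)[0]; P=at(S,SY,(-112,-72))
v=rot(-SY)@(q[:2]-P); print("stud",q.round(1),"pivot",P.round(1),"r",np.hypot(*v).round(1),"ang",(np.arctan2(v[1],v[0])+np.pi/2).round(3))
t=onz("top",[[250+654/7,155+505/7]],170)[0];v=rot(-SY)@(t[:2]-P);print("top stud",t.round(1),np.hypot(*v).round(1),(np.arctan2(v[1],v[0])+np.pi/2).round(3))
o=down(SY); arm.close(20)
for i,(x,y) in enumerate([(48,72),(48,-72),(-48,-72)]):
    p=at(S,SY,(x,y))
    (arm.goto([*p,220],o) if i==0 else arm.servo_line([*p,160],o,feed=200))
    arm.servo_line([*p,135],feed=120,contact_N=10); h=arm.servo_line([*p,117],feed=20,contact_N=7); st(f"{x},{y} {h}")
    arm.servo_line([*p,160],feed=150)
E
```

```text
[[ 93  92 103 135 150 147 145 147 189 225 230 233]
 [ 93  91  98 124 107  77  72 109 159 211 229 230]
 [ 92  93  93  91  66  46  51 120 165 213 228 230]
 [ 94  93  95  77  56  42  49 120 191 228 229 231]
 [ 93  94  95  78  54  46  45 118 210 234 223 227]
 [ 93  94  94  79  55  44  45 114 211 220 177 189]
 [ 94  95  95  77  53  42  44 115 211 203 137 141]
 [ 94  94  93  79  58  44  45 113 212 228 193 185]
 [ 94  95  93 104 106  87  75 105 189 233 233 231]
 [ 94  94  96 132 154 145 134 117 148 217 234 231]
 [ 93  94  95 122 143 148 144 116 120 192 231 232]
 [ 92  92  90  91  97 101  97  89 110 153 217 233]
 [ 93  94  94  90  97 105  97  87 105 126 190 230]
 [ 93  93  94  94 100 105  98  87  96 115 155 217]
 [ 93  92  93  93 101 107 100  89  88 107 130 190]
 [ 94  93  94  93  97 108 103  91  89  97 116 146]]
stud [ 437.3 -258.   164.5] pivot [ 446.5 -213.2] r 45.8 ang -0.294
top stud [ 438.3 -252.8  170. ] 40.5 -0.296
48,72 True 14.1 [592.6 -55.1 123.1] F [-1.8  0.9  6.6] T [-0.02  0.3  -0.04] op -0.3
48,-72 True 16.3 [ 605.8 -198.6  123.1] F [-1.8  0.5  6.7] T [0.06 0.27 0.02] op -0.1
-48,-72 True 18.4 [ 510.2 -207.3  123.1] F [-0.8  0.5  6.8] T [ 0.07  0.24 -0.01] op 0.0
```

All three probed corners read 123.1 mm, so the tray is fully home. Keeper next: grip the stud tangentially and follow the arc.

```bash
python3 - <<'E'
from h import *
P=at(S,SY,(-112,-72))
def pose(a,z=156.5): 
    return [*(P+48*np.array([np.sin(SY+a),-np.cos(SY+a)])),z], down(SY+a)
for a in(-.28,1.58): print(arm.ik(*pose(a)).round(2))
a=-.28; p,o=pose(a,230)
arm.servo_line([*read_state()['tool_pos'][:2],230],feed=200); arm.open_jaws(); arm.goto(p,o)
h=arm.servo_line(pose(a)[0],feed=80,contact_N=6); st(f"down {h}")
arm.close(20); s=st("closed")
if 9<s['opening']<15 and not h:
    for a in np.linspace(-.28,1.58,14)[1:]:
        p,o=pose(a)
        if arm.servo_line(p,o,feed=60,contact_N=20): st(f"stop {a:.2f}"); break
    st("end")
E
```

```text
[-0.56  0.36  1.94 -0.    0.84 -0.37]
[-0.42  0.4   1.88 -0.    0.86 -2.09]
down False 21.6 [ 437.9 -260.6  156.9] F [-0.2  0.   0.4] T [-0.03  0.01  0.02] op 85.5
closed 22.2 [ 437.5 -260.4  156.6] F [-0.7  0.   1.8] T [-0.02  0.1   0.05] op 10.6
end 26.0 [ 495.3 -208.8  156.7] F [ 5.8  0.6 -1. ] T [ 0.11 -1.01 -0.03] op 11.0
```

The keeper swung freely to 1.58. I'll release it, check from above, and pick up the case.

```bash
python3 - <<'E'
from h import *
p=read_state()['tool_pos']; arm.open_jaws(); arm.servo_line([p[0],p[1],260],feed=200)
c=np.array([432.9,254.9]); o=down(1.466)
arm.goto([*c,200],o)
t=eyes.snapshot("top");crop("",t,250,155,104,84,5,"pics/k1.png"); s=eyes.snapshot("side");crop("",s,215,165,64,84,5,"pics/k2.png")
a=cv2.imread("pics/k1.png");b=cv2.imread("pics/k2.png"); 
h=arm.servo_line([*c,40],feed=150,contact_N=6) or arm.servo_line([*c,5],feed=50,contact_N=5); st(f"down {h}")
arm.close(25); st("closed")
print(arm.servo_line([*c,60],feed=60)); st("lifted")
s=eyes.snapshot("side");crop("",s,180,140,80,84,5,"pics/k3.png"); d=cv2.imread("pics/k3.png")
o=np.zeros((420,1240,3),np.uint8);o[:,:520]=a;o[:,520:840]=b;o[:,840:]=d
cv2.imwrite("pics/k.png",cv2.resize(o,(800,271)))
E
```

```text
down False 31.3 [432.9 254.9   5. ] F [-0.3  0.8 -0.2] T [-0.03 -0.04 -0.  ] op 85.2
closed 31.7 [433.2 255.    5.5] F [-0.7 -0.4  6.2] T [-0.1   0.09 -0.04] op 52.2
False
lifted 32.8 [432.7 254.8  59.8] F [ 0.1  0.  -0.4] T [-0.04  0.03  0.04] op 52.1
```

View pics/k.png

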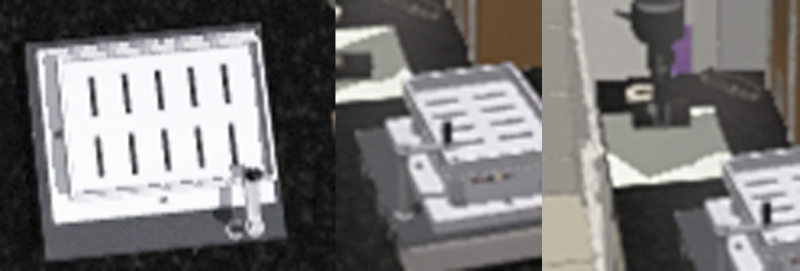

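The keeper lies across the front wall, and the case is held level above the pad. Now to set it in the tray.

```bash
python3 - <<'E'
from h import *
c=[432.9,254.9]; arm.servo_line([*c,230],feed=200)
p=at(S,SY,(3,12)); o=down(SY+np.pi/2)
print(arm.ik([*p,230],o).round(2)); arm.goto([*p,230],o); arm.hold(.2); st("over")
arm.servo_line([*p,140],feed=100); arm.hold(.2)
h=arm.servo_line([*p,123.5],feed=12,contact_N=2.5); st(f"touch {h}")
arm.open_jaws(); st("open")
q=read_state()['tool_pos']; arm.servo_line([*q[:2],250],feed=120)
arm.goto([400,200,300],down(0)); st()
t=eyes.snapshot("top");crop("",t,230,140,154,114,5,"pics/f1.png");cv2.imwrite("pics/t3.png",t)
s=eyes.snapshot("side");cv2.imwrite("pics/s3.png",s);crop("",s,205,165,100,84,7,"pics/f2.png")
E
```

```text
[-0.23  0.34  1.76  0.    1.04 -1.9 ]
over 35.5 [ 553.4 -118.   230. ] F [ 0.6 -0.5 -1.2] T [-0.05  0.    0.02] op 52.4
touch True 37.7 [ 553.2 -118.9  126.5] F [ 0.2 -0.6  5.4] T [0.03 0.06 0.  ] op 52.0
open 38.2 [ 552.5 -118.8  125.6] F [ 0.7  0.2 -0.8] T [-0.01  0.   -0.01] op 85.0
 41.4 [400.2 199.8 299.9] F [ 0.3 -0.1 -0.3] T [-0.04  0.01  0.02] op 85.5
```

View pics/f1.png

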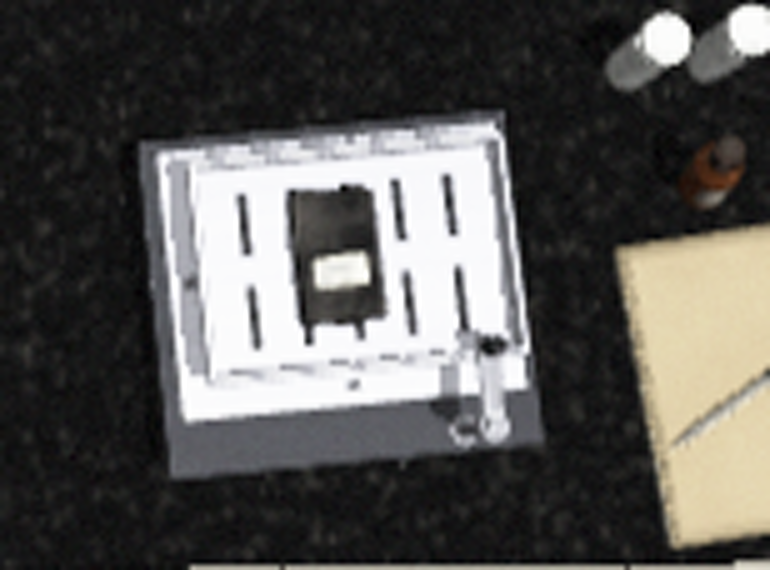

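View pics/f2.png

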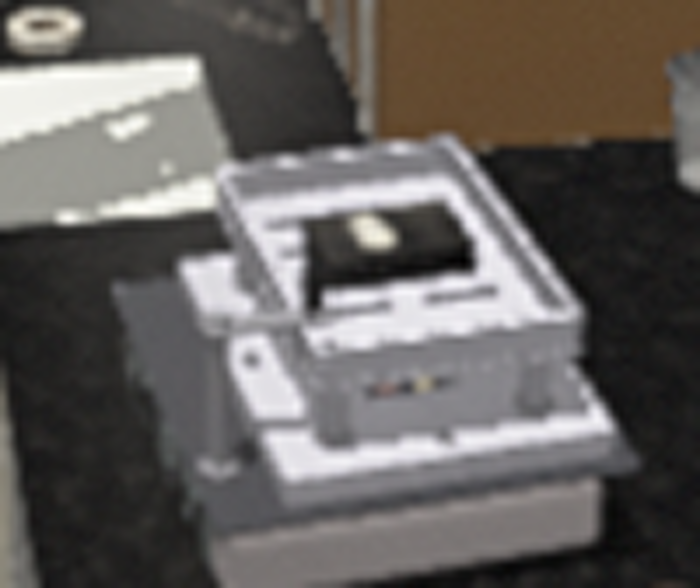

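The case lies flat and square inside the tray (top crop about 290–385, 185–325). The keeper bar crosses the front wall from (495,425) to (490,345), and the tray is still home. Nothing else near the shaker has moved, so I'll hand in.

```bash
python3 -c "
from h import *
a=cv2.imread('pics/top0.png').astype(int);b=cv2.imread('pics/t3.png').astype(int);d=abs(a-b).max(2)>60
print('changed px right bystanders',d[130:250,350:410].sum(),'left bench (tape, stapler)',d[170:250,105:140].sum())
arm.job_done(); st()"
```

```text
changed px right bystanders 0 left bench (tape, stapler) 414
the job is handed in; nothing more can be done
the job is handed in; nothing more can be done
```

```bash
python3 -c "
import cv2,numpy as np
cv2.imwrite('pics/l.png',np.hstack([cv2.resize(cv2.imread(f)[165:260,95:215],None,fx=3,fy=3) for f in('pics/top0.png','pics/t3.png')]))"
```

```text
(no output)
```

View pics/l.png

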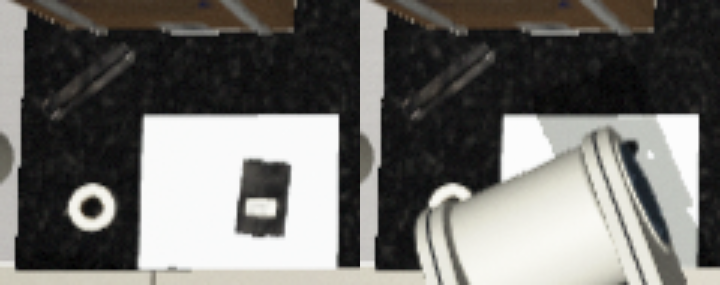

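The job is done and handed in at about 41 s of the 72 s allowed; no verdict is reported back.

- **Tray:** I gripped the front wall, slid and turned the tray into line, and pressed once. It dropped the full 12 mm. Probing the floor over three of the four posts read 123.1 mm each against 123 expected. The fourth corner (front left) was not probed, but I had gripped and pressed near it and it looked level in both views.
- **Keeper:** I swung it by its stud from about -0.28 to a commanded 1.58 rad, and it met no obstruction. Both views afterwards show it across the front wall.
- **Slide case:** I set it down in the tray after the keeper was locked. The touch read about 5 N. The last pictures show it flat, square and clear of the walls and keeper.
- **Bystanders:** The before and after pictures show no change around the vials, bottle, notebook and pen. The same check flagged 414 changed pixels on the left. That was the arm covering part of the view: the stapler is unmoved, and the visible part of the tape roll is where it was.

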